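# Snap the red lens onto a rubber-mounted tail lamp

### The job

Pick up the red lens and fit it on the tail lamp: lower it so that the two white snap hooks come up through the slots in its ears, and press it gently straight down until both hooks have clicked over the ears and it sits fully home, then let go. The lamp gives on its rubber mounts, so go by the feel and do not force it (keep the push below about 35 N); leave the amber lens and the other things where they are.

Things in the scene. Friction and masses are not known exactly. Their poses are not given: they have to be found in the camera images.
- red_lens: The loose red lens: hollow box 44 mm wide (its x), 88 mm long (its y), 36 mm high, straight walls, with a flat ear 4 mm thick and 30 mm wide at the foot of each end (120 mm over the ears), each with a slot. Origin: centre of the underside; z up. Same either way round. About 100 g. Lies flat on the table.
- lens_slot (a point): Centre of the slot in the red lens's +y ear, at the ear's upper face. The slot is 16 mm wide (x) and runs from 44 mm (end wall of the box) to 52.8 mm (ear's outer bar) from the lens's middle; mirrored at the -y ear.
- amber_lens: A loose amber lens: hollow box 44 mm wide (its x), 88 mm long (its y), 36 mm high, straight walls, with a flat ear 4 mm thick and 30 mm wide at the foot of each end (120 mm over the ears), each with a slot. Origin: centre of the underside; z up. Same either way round. About 100 g. Not needed: leave it.
- lamp: Black tail lamp housing, 62 (x) by 130 (y) by 35 mm, with two bulbs up to 26 mm high that go inside the lens. Origin: centre of its flat top, about 82 mm above the table, on which the fitted lens sits (origin on origin, lens y along lamp y, either way round), held with about 1 mm of free play; z up.
- mount: Aluminium bracket plate 100 x 150 x 8 mm fixed to the table; origin at its underside. Two rubber mounts on it carry the lamp, which sinks straight down when pressed, 1 mm for each 1.5 N, up to 13 to 15 mm, then is hard. The lens goes over the hooks when the push reaches some 9 to 16 N; the push then drops suddenly.
- barb_left (a point): Outer lower edge of the +y hook's barb when unbent, on the lamp at y = 55.5 mm, 5 mm above its flat top. The barb points outwards; its sloping back runs from there up to the hook's tip (y = 50 mm, 15 mm above the flat top); its flat underside catches the ear's upper face. Mirrored at -y.
- hook_left (a joint): Bending of the white snap hook at the lamp's +y end (10 mm wide in x, 3 mm thick, at y = 50.5 mm), rad: 0 upright, up to 0.11 bent towards the middle. Springs back to 0 once the ear is under the barb.
- hook_right (a joint): The same for the mirrored hook at the lamp's -y end (y = -50.5 mm).
- spanner: A loose steel spanner, 160 mm long, on the table. Bystander.
- bolt_jar: A loose closed jar, 54 mm across and 70 mm high, blue cap; origin at its foot. Bystander.
- bulb_carton: A loose small cardboard box 50 x 70 x 45 mm; origin at its underside. Bystander.
Things that resemble listed ones, but are neither listed nor needed, are in the scene too. Leave any blue, green or yellow look-alike of the red_lens alone.

How it is judged:
By the outcome, as a careful person would: the job done as asked, in the order asked, and still so for the second after the job is handed in, with the robot touching nothing.
It also fails if it takes over 42 s, if anything falls off the work surface, if the arm or the gripper's body presses on something with over 40 N, if the wrist force passes 120 N, or if a joint passes its speed limit or range.

### The arm

A 6-joint arm with a two-finger parallel gripper is mounted at the origin on the work surface. World frame = base frame: x ahead of the robot, y to its left, z up, the work surface at z = 0. Lengths are in mm, angles in rad, forces in N, time in s.
With the tool pointing down it reaches from about 400 to 925 mm from the base axis. Payload 12.5 kg.
Tool frame: the origin (TCP) lies midway between the tips of the shut fingers; the grasp point (between the pads) lies 19 mm behind it; z points along the fingers, y is the line along which they close (so a half turn about z gives the same grasp; the last joint's range is limited). The gripper opens to 95 mm and grips with 3 to 60 N. Pads are 20 mm wide; open, the fingers measure 119 mm over their backs; the gripper's body (75 mm by 180 mm) begins 59 mm behind the grasp point.
Start: joints at [-1.272, 0.491, 1.559, -0, 1.092, -0.106], TCP at [246.171, -574.497, 214.661] pointing down, gripper open.
Joint ranges: [-3.1, 3.1], [-0.84, 2.19], [0.05, 2.79], [-1.13, 4.28], [0.06, 2.93], [-2.69, 2.69]. Speed limits (rad/s): [2.22, 2.22, 2.79, 3.14, 3.14, 3.14].

### API

Orientations are given as [roll, pitch, yaw] about the fixed x, y, z axes, in that order (R = Rz(yaw) Ry(pitch) Rx(roll)).
In Python, from cell import state, read_camera, camera_info, env gives the robot as it stands.
- The arm moves only by the tool move_arm, never from a script. Its argument "commands" is a list of rows, each a list of 3 entries, a list of its own where there are three numbers: the shift along the world's x, y, z in cm, then the turn, a rotation vector about the world's x, y, z in degrees, then the opening, from 0 (shut) to 1 (fully open). A call has 1 to 10 rows; each row shifts and turns the commanded pose from where the row before left it; what a row does not reach is not made up. A row lasts 1/10 s, in which the tool goes at most 50 mm and 8.59 degrees, less where a joint would pass 70% of its speed; a pose out of reach is approached as far as the arm can. A call with a gripper value outside its range is refused whole. The fingers move at their own pace and stop on an object; the grip force is fixed at half the most. Time passes only in rows, so rows that do not move let the fingers close. It gives the time, the measured TCP pose, the force, the opening and the grip force at its end, in the units of the state.
- state(): the state, without advancing time (a new reading comes with each control period).
- read_camera(name): name is "scene" or "top"; returns the picture (384x512x3 uint8, blue, green, red); there is no depth.
- camera_info(name): a dict with "K" (3x3 intrinsics, pixels), "cam_to_world" (4x4, takes a point from camera to world coordinates). Camera axes: x right, y down, z forward; pixel columns grow to the right and rows downward; lengths in mm; the calibration is good to about 2 mm. A picture is of the moment at which its call begins. camera_info takes no time and is no camera call.
- env.job_done(): hands the job in; it is judged then, once.
The state is a dict: "t": time; "joints": joint angles; "qvel": joint speeds; "tau": joint torques, N m; "eef_pos": TCP position; "tcp_rot": TCP orientation; "ft_force": force on the tool from outside, world axes, zero at the start; "moment": the same for the moment, N m; "opening": opening from 0.0 (shut) to 1.0 (fully open); "grip_force": force on a finger pad.
Only numpy, scipy, OpenCV 4.12 (cv2) and the standard library are available. Lean on these libraries where they do the work, as an engineer would, in place of code of your own. Each camera call takes 0.05 s, during which the arm holds its last target. There are 200 camera calls.

## Working session

There is one attempt and no reset: what is moved stays moved. The work goes in short steps, Python scripts to look and compute and a tool call to move; the robot and the scene stay as the last step left them, time stands still between calls to the robot, and variables do not carry over. Pictures are saved under pics/ and viewed, at most 10 in all, crops included, and the job is handed in when it is done.

Besides the shell and the picture viewer there is one more tool, called after "Call:" in YAML: its name, and indented under it one key for each argument. move_arm: Moves the arm, as the interface text tells. Its arguments: {"type":"object","properties":{"commands":{"type":"array"}},"required":["commands"]}

```bash
mkdir -p pics
cat > h.py <<'E'
import numpy as np, cv2
from cell import state, read_camera, camera_info, env
def ray(cam,u,v,z):
    i=camera_info(cam);K=np.array(i["K"]);T=np.array(i["cam_to_world"])
    d=T[:3,:3]@np.linalg.solve(K,[u,v,1]);o=T[:3,3]
    return o+d*(z-o[2])/d[2]
def proj(cam,p):
    i=camera_info(cam);K=np.array(i["K"]);T=np.linalg.inv(np.array(i["cam_to_world"]))
    q=K@(T@np.append(p,1))[:3];return q[:2]/q[2]
E
python3 - <<'E'
from h import *
for c in("top","scene"):
    im=read_camera(c);cv2.imwrite(f"pics/{c}0.png",im)
    i=camera_info(c);print(c,np.round(i["K"],1).tolist(),np.round(i["cam_to_world"],3).tolist())
s=state();print(s)
E
```

```text
top [[380.3, 0.0, 246.4], [0.0, 380.3, 190.6], [0.0, 0.0, 1.0]] [[0.006, -0.986, 0.169, 428.841], [-1.0, -0.009, -0.019, 1.906], [0.02, -0.169, -0.985, 1011.054], [0.0, 0.0, 0.0, 1.0]]
scene [[413.0, 0.0, 253.1], [0.0, 413.0, 188.6], [0.0, 0.0, 1.0]] [[0.662, 0.485, -0.572, 1197.874], [0.749, -0.448, 0.488, -550.132], [-0.02, -0.751, -0.66, 791.963], [0.0, 0.0, 0.0, 1.0]]
{'t': 0.1, 'joints': array([-1.27160028e+00,  4.91429297e-01,  1.55936780e+00, -3.10904333e-05,
        1.09169103e+00, -1.05608568e-01]), 'qvel': array([-0.00038028, -0.00050422, -0.00194926,  0.00101069, -0.00137014,
        0.0007017 ]), 'tau': array([ 2.32259023e-03, -6.13626981e+01, -2.58606631e+01,  6.93965843e-02,
        4.69795126e-02, -3.68454937e-05]), 'eef_pos': array([ 246.09802763, -574.28713184,  214.17079538]), 'tcp_rot': array([-3.14069926e+00, -6.69704830e-05,  4.04818932e-01]), 'ft_force': array([-0.31331113,  0.3689321 ,  0.11185869]), 'moment': array([0.04488869, 0.01627638, 0.00999402]), 'grip_force': 0.0, 'opening': 1.0036511766177691}
```

View pics/top0.png

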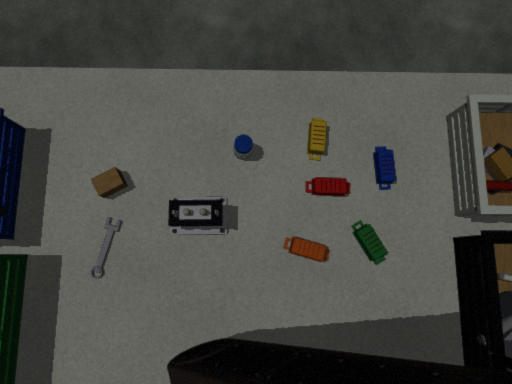

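View pics/scene0.png

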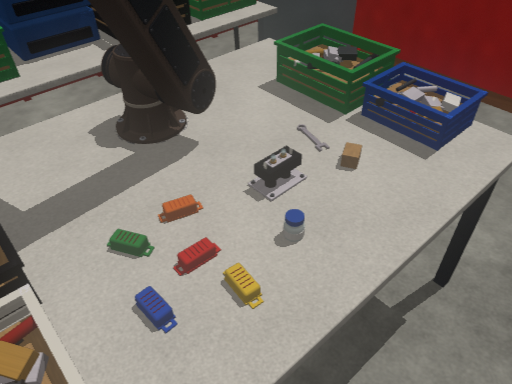

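Run:
```python
from h import *
t=cv2.imread("pics/top0.png");s=cv2.imread("pics/scene0.png")
A=cv2.resize(t[165:270,280:360],None,fx=5,fy=5,interpolation=cv2.INTER_CUBIC)[:525]
B=cv2.resize(t[185:245,160:236],None,fx=5,fy=5,interpolation=cv2.INTER_CUBIC)
C=cv2.resize(s[140:200,240:316],None,fx=5,fy=5,interpolation=cv2.INTER_CUBIC)
R=np.vstack([B,C])[:525]; R=np.vstack([R,np.zeros((max(0,525-len(R)),380,3),np.uint8)])
cv2.imwrite("pics/crop1.png",np.hstack([A,R]))
for (u,v) in [(328,187),(307,249),(196,212)]: print(ray("top",u,v,82 if u<200 else 36).round(1))
hsv=cv2.cvtColor(t,cv2.COLOR_BGR2HSV)
for (u,v) in [(335,182),(312,247)]: print(hsv[v-1:v+2,u-1:u+2].reshape(-1,3).mean(0))
```

```text
[ 607.3 -230.3   36. ]
[ 446.5 -171.8   36. ]
[533.5 107.2  82. ]
[ 20.11111111 231.          81.88888889]
[ 10.44444444 219.33333333 101.44444444]
```

View pics/crop1.png

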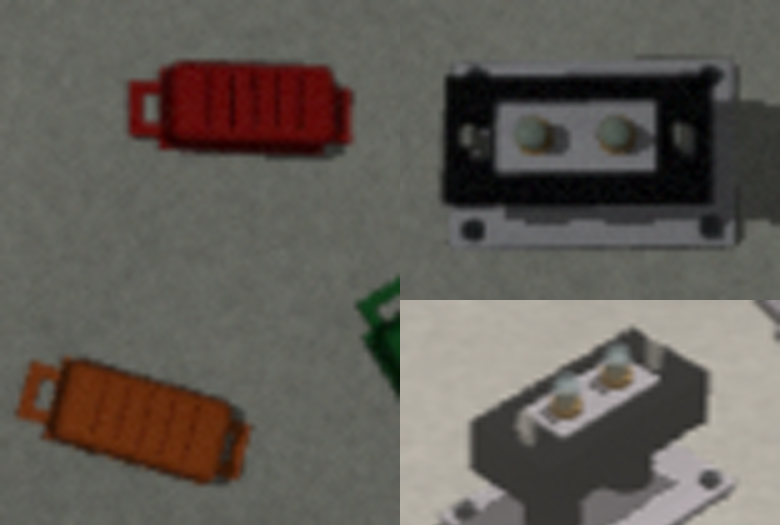

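Candidates for the red lens: the deep red one at top (328,187), and the orange one at (307,249), which is the amber lens. The red one fits: its colour is pure deep red, and it has the box shape and slotted ears. The lamp is black, at (196,212), with hooks at about (175,212) and (217,212).

```bash
cat >> h.py <<'E'
from scipy.optimize import minimize
S=4
def box(w,l,z0,z1): return np.array([[x,y,z] for x in(-w/2,w/2) for y in(-l/2,l/2) for z in(z0,z1)])
LENS=[box(44,88,0,36),box(30,120,0,4)]
LAMP=[box(62,130,-35,0)]
def sil(cam,parts,x,y,z,a,shape):
    c,s=np.cos(a),np.sin(a);R=np.array([[c,-s,0],[s,c,0],[0,0,1]])
    m=np.zeros((shape[0]*S,shape[1]*S),np.uint8)
    for P in parts:
        q=np.array([proj(cam,R@p+[x,y,z]) for p in P])
        h=cv2.convexHull(((q+.5)*S*16).astype(np.float32)).astype(np.int32)
        cv2.fillConvexPoly(m,h,255,shift=4)
    return cv2.resize(m,(shape[1],shape[0]),interpolation=cv2.INTER_AREA)/255.
def fit(masks,parts,x0,z,free=("x","y","a")):
    f=lambda p:sum(np.abs(sil(c,parts,p[0],p[1],z,p[2]/100,m.shape)-m).sum() for c,m in masks.items())
    best=None
    for k in range(2):
        st=x0 if best is None else best.x
        sx=np.array([st]+[np.array(st)+d for d in np.diag([6.,6.,6.])])
        best=minimize(f,st,method="Nelder-Mead",options=dict(initial_simplex=sx,xatol=.05,fatol=.05))
    return best.x[:2],best.x[2]/100,best.fun
def redmask(im,win):
    h=cv2.cvtColor(im,cv2.COLOR_BGR2HSV);m=((h[...,0]<7)|(h[...,0]>172))&(h[...,1]>140)&(h[...,2]>35)
    o=np.zeros(m.shape);x0,y0,x1,y1=win;o[y0:y1,x0:x1]=m[y0:y1,x0:x1];return cv2.morphologyEx(o,cv2.MORPH_CLOSE,np.ones((3,3)))
def fillhull(m):
    cs,_=cv2.findContours(m.astype(np.uint8),cv2.RETR_EXTERNAL,cv2.CHAIN_APPROX_NONE)
    o=np.zeros(m.shape,np.uint8);cv2.drawContours(o,[cv2.convexHull(max(cs,key=cv2.contourArea))],-1,1,-1);return o.astype(float)
def darkmask(im,win,th):
    g=im.max(2);o=np.zeros(g.shape,np.uint8);x0,y0,x1,y1=win;o[y0:y1,x0:x1]=g[y0:y1,x0:x1]<th
    o=cv2.morphologyEx(o,cv2.MORPH_OPEN,np.ones((3,3)));return fillhull(o)
E
python3 - <<'E'
from h import *
t=cv2.imread("pics/top0.png");s=cv2.imread("pics/scene0.png")
h=cv2.cvtColor(s,cv2.COLOR_BGR2HSV);print(h[250:256:3,190:205:5].tolist())
m={"top":redmask(t,(300,172,356,202)),"scene":redmask(s,(168,230,225,278))}
print([v.sum() for v in m.values()])
for k in m: print(k,fit({k:m[k]},LENS,[600,-230,0],0))
print(fit(m,LENS,[600,-230,0],0))
for th in (30,38): print("lamp",th,fit({"top":darkmask(t,(164,192,228,240),th)},LAMP,[533,107,0],82))
# hooks pixels at tip
for u,v in [(175,212),(217,212)]: print(ray("top",u,v,95).round(1))
L=t[185:245,160:236].max(2);print(np.sort(L.ravel())[::300])
E
```

```text
[[[1, 160, 140], [1, 169, 164], [1, 173, 175]], [[1, 173, 174], [1, 173, 174], [1, 173, 170]]]
[np.float64(678.0), np.float64(556.0)]Traceback (most recent call last):
  File "<stdin>", line 6, in <module>
  File "h.py", line 29, in fit
    best=minimize(f,st,method="Nelder-Mead",options=dict(initial_simplex=sx,xatol=.05,fatol=.05))
    res = _minimize_neldermead(fun, x0, args, callback, bounds=bounds,
                               **options)
    fsim[j] = func(sim[j])
              ~~~~^^^^^^^^
    fx = function(np.copy(x), *(wrapper_args + args))
  File "h.py", line 24, in <lambda>
    f=lambda p:sum(np.abs(sil(c,parts,p[0],p[1],z,p[2]/100,m.shape)-m).sum() for c,m in masks.items())
               ~~~^^^^^^^^^^^^^^^^^^^^^^^^^^^^^^^^^^^^^^^^^^^^^^^^^^^^^^^^^^^^^^^^^^^^^^^^^^^^^^^^^^^^
  File "h.py", line 24, in <genexpr>
    f=lambda p:sum(np.abs(sil(c,parts,p[0],p[1],z,p[2]/100,m.shape)-m).sum() for c,m in masks.items())
                          ~~~^^^^^^^^^^^^^^^^^^^^^^^^^^^^^^^^^^^^^^
  File "h.py", line 19, in sil
    q=np.array([proj(cam,R@p+[x,y,z]) for p in P])
                ~~~~^^^^^^^^^^^^^^^^^
  File "h.py", line 8, in proj
    i=camera_info(cam);K=np.array(i["K"]);T=np.linalg.inv(np.array(i["cam_to_world"]))
ValueError: time passes only in moves, steps and waits
```

```bash
python3 - <<'E'
p=open("h.py").read()
p=p.replace("def ray","import functools\n_ci=camera_info\ncamera_info=functools.lru_cache(lambda c:_ci(c))\ndef ray",1)
open("h.py","w").write(p)
E
python3 - <<'E'
from h import *
t=cv2.imread("pics/top0.png");s=cv2.imread("pics/scene0.png")
m={"top":redmask(t,(300,172,356,202)),"scene":redmask(s,(168,230,225,278))}
for k in m: print(k,fit({k:m[k]},LENS,[600,-230,0],0))
print(fit(m,LENS,[600,-230,0],0))
for th in (30,38): print("lamp",th,fit({"top":darkmask(t,(164,192,228,240),th)},LAMP,[533,107,0],82))
for u,v in [(175,212),(217,212)]: print(ray("top",u,v,95).round(1))
L=t[185:245,160:236].max(2);print(np.sort(L.ravel())[::300])
print(state()["t"])
E
```

```text
top (array([ 613.72884094, -236.62571205]), np.float64(-0.03363737150278168), np.float64(98.76470588235293))
scene (array([ 613.10457173, -237.07283477]), np.float64(0.006959437086755886), np.float64(467.356862745098))
(array([ 613.71748864, -236.3669388 ]), np.float64(-0.026194707608623313), np.float64(571.4823529411765))
lamp 30 (array([534.15876356, 109.41153291]), np.float64(0.011565749462475128), np.float64(46.67843137254902))
lamp 38 (array([533.72323394, 109.3100962 ]), np.float64(0.03206114668512574), np.float64(43.98039215686274))
[531.6 156.3  95. ]
[532.4  55.1  95. ]
[  1   9  13  37  53  61  89  97  98  99 100 101 102 104 106 111]
0.1
```

Run:
```python
from h import *
t=cv2.imread("pics/top0.png");s=cv2.imread("pics/scene0.png")
def ov(c,im,parts,x,y,z,a,win,f):
    x0,y0,x1,y1=win;o=cv2.resize(im[y0:y1,x0:x1],None,fx=f,fy=f,interpolation=cv2.INTER_CUBIC)
    C,Sn=np.cos(a),np.sin(a);R=np.array([[C,-Sn,0],[Sn,C,0],[0,0,1]])
    for P in parts:
        q=[tuple(int(v) for v in ((proj(c,R@p+[x,y,z])+.5-[x0,y0])*f)) for p in P]
        for i in range(8):
            for j in range(i):
                if np.count_nonzero(np.abs(P[i]-P[j])>1e-6)==1: cv2.line(o,q[i],q[j],(0,255,255),1)
    return cv2.resize(o,(390,290))
Lp=LAMP+[box(10,101,0,15)]
r1=np.hstack([ov("top",t,LENS,613.7,-236.6,0,-.03,(300,167,360,211),6),ov("scene",s,LENS,613.7,-236.6,0,-.03,(165,228,229,276),6)])
r2=np.hstack([ov("top",t,Lp,534,109.3,82,.02,(160,188,234,242),6),ov("scene",s,Lp,534,109.3,82,.02,(240,142,316,198),6)])
cv2.imwrite("pics/ov.png",np.vstack([r1,r2]))
```

```text
(no output)
```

View pics/ov.png

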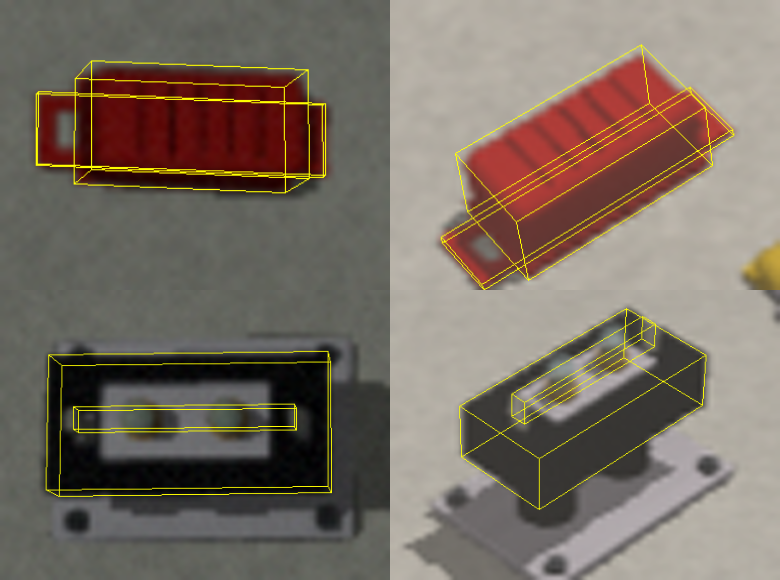

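The overlay matches: the lens is at about (613.7, -236.5) with yaw -0.03, and the lamp at about (534, 109.3) with yaw about 0.02. Next is the approach.

Call:
move_arm:
  commands:
    - [[3,2.8,-0.5],[0,0,5],1]
    - [[3,2.8,-0.5],[0,0,5],1]
    - [[3,2.8,-0.5],[0,0,5],1]
    - [[3,2.8,-0.5],[0,0,5],1]
    - [[3,2.8,-0.5],[0,0,5],1]
    - [[3,2.8,-0.5],[0,0,5],1]
    - [[3,2.8,-0.5],[0,0,5],1]
    - [[3,2.8,-0.5],[0,0,5],1]
    - [[3,2.8,-0.5],[0,0,5],1]
    - [[3,2.8,-0.5],[0,0,5],1]

```text
t: 1.1
eef_pos: [547.2, -293.1, 164.2]
tcp_rot: [-3.141, -0.0, 1.281]
ft_force: [0.1, -1.3, 0.5]
opening: 1.0
grip_force: 0.0
```

Call:
move_arm:
  commands:
    - [[2.2,1.9,-1.5],[0,0,5],1]
    - [[2.2,1.9,-1.5],[0,0,5],1]
    - [[2.35,2.0,-1.5],[0,0,5],1]
    - [[0,0,-2],[0,0,0],1]
    - [[0,0,-2],[0,0,0],1]
    - [[0,0,0],[0,0,0],1]

```text
t: 1.7
eef_pos: [612.5, -235.6, 76.8]
tcp_rot: [-3.137, -0.002, 1.54]
ft_force: [-0.7, -0.4, -0.1]
opening: 1.0
grip_force: 0.0
```

Run:
```python
from h import *
s=state();print(s["eef_pos"],s["tcp_rot"],s["ft_force"])
t=read_camera("top");c=read_camera("scene")
def lab(n,im,win):
    x0,y0,x1,y1=win;o=cv2.resize(im[y0:y1,x0:x1],(390,300),interpolation=cv2.INTER_CUBIC)
    for z in(s["eef_pos"][2],36):
        q=(proj(n,[*s["eef_pos"][:2],z])+.5-[x0,y0])*[390/(x1-x0),300/(y1-y0)];cv2.circle(o,tuple(int(v) for v in q),3,(0,255,0),1)
    return o
cv2.imwrite("pics/g1.png",np.hstack([lab("top",t,(290,147,368,207)),lab("scene",c,(160,203,238,263))]))
```

```text
[ 612.47518006 -235.59653309   76.81671091] [-3.13711686e+00 -2.09487797e-03  1.53969331e+00] [-0.66626908 -0.41459732 -0.0840353 ]
```

View pics/g1.png

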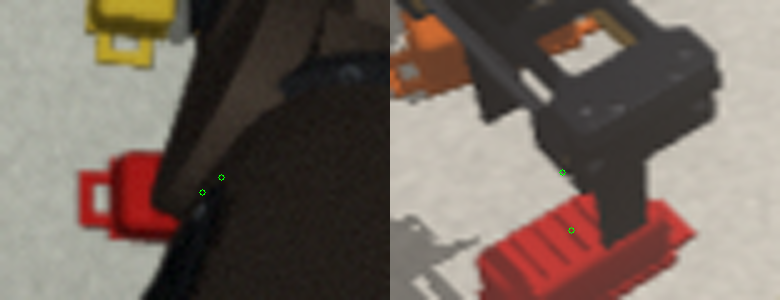

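The fingers straddle the red lens, whose top is at about (130..175,150..230) in the left view. I'll descend.

Call:
move_arm:
  commands:
    - [[0,0,-2],[0,0,0],1]
    - [[0,0,-2],[0,0,0],1]
    - [[0,0,-1.5],[0,0,0],1]
    - [[0,0,-1],[0,0,0],1]
    - [[0,0,0],[0,0,0],1]
    - [[0,0,0],[0,0,0],1]

```text
t: 2.4
eef_pos: [614.0, -236.7, 15.3]
tcp_rot: [3.141, 0.0, 1.539]
ft_force: [-0.2, -0.2, 0.2]
opening: 0.997
grip_force: 0.0
```

Call:
move_arm:
  commands:
    - [[0,0,-0.9],[0,0,0],1]
    - [[0,0,0],[0,0,0],0.6]
    - [[0,0,0],[0,0,0],0.5]
    - [[0,0,0],[0,0,0],0.4]
    - [[0,0,0],[0,0,0],0]
    - [[0,0,0],[0,0,0],0]
    - [[0,0,0],[0,0,0],0]
    - [[0,0,0],[0,0,0],0]

```text
t: 3.2
eef_pos: [613.7, -236.5, 5.7]
tcp_rot: [3.141, 0.0, 1.539]
ft_force: [-0.6, -0.2, -0.5]
opening: 0.466
grip_force: 0.3
```

Call:
move_arm:
  commands:
    - [[0,0,0],[0,0,0],0]
    - [[0,0,0],[0,0,0],0]
    - [[0,0,0],[0,0,0],0]
    - [[0,0,0.5],[0,0,0],0]
    - [[0,0,1.5],[0,0,0],0]
    - [[0,0,3],[0,0,0],0]
    - [[0,0,4],[0,0,0],0]
    - [[0,0,4],[0,0,0],0]
    - [[0,0,3],[0,0,0],0]
    - [[0,0,0],[0,0,0],0]

```text
t: 4.2
eef_pos: [615.2, -237.2, 171.5]
tcp_rot: [3.134, 0.003, 1.539]
ft_force: [0.1, 0.2, -0.7]
opening: 0.463
grip_force: 30.0
```

Call:
move_arm:
  commands:
    - [[-0.5,2.0,0],[0,0,0],0]
    - [[-0.8,3.5,0],[0,0,0],0]
    - [[-0.9,4,0],[0,0,0.5],0]
    - [[-1,4.3,0],[0,0,0.5],0]
    - [[-1,4.3,0],[0,0,0.5],0]
    - [[-1,4.3,0],[0,0,0.5],0]
    - [[-1,4.3,0],[0,0,0.5],0]
    - [[-0.9,4,0],[0,0,0.5],0]
    - [[-0.6,2.6,-1],[0,0,0],0]
    - [[-0.3,1.6,-1],[0,0,0],0]

```text
t: 5.2
eef_pos: [532.8, 114.3, 145.5]
tcp_rot: [3.141, -0.0, 1.593]
ft_force: [0.8, -0.7, -1.2]
opening: 0.462
grip_force: 30.0
```

Call:
move_arm:
  commands:
    - [[0,0,-1.5],[0,0,0],0]
    - [[0,0,0],[0,0,0],0]
    - [[0,0,0],[0,0,0],0]

```text
t: 5.5
eef_pos: [533.7, 112.0, 130.5]
tcp_rot: [-3.141, 0.0, 1.591]
ft_force: [0.8, 0.5, -0.8]
opening: 0.462
grip_force: 30.0
```

Run:
```python
from h import *
s=state();print(s["eef_pos"],s["tcp_rot"],s["ft_force"])
t=read_camera("top");c=read_camera("scene");cv2.imwrite("pics/t2.png",t);cv2.imwrite("pics/s2.png",c)
def lab(n,im,win):
    x0,y0,x1,y1=win;return cv2.resize(im[y0:y1,x0:x1],(395,395),interpolation=cv2.INTER_CUBIC)
cv2.imwrite("pics/l1.png",np.hstack([lab("top",t,(150,170,250,270)),lab("scene",c,(230,100,330,200))]))
```

```text
[533.73240383 112.00740787 130.46558963] [-3.14074400e+00  1.56450354e-04  1.59105150e+00] [ 0.82816744  0.48868074 -0.81844505]
```

View pics/l1.png

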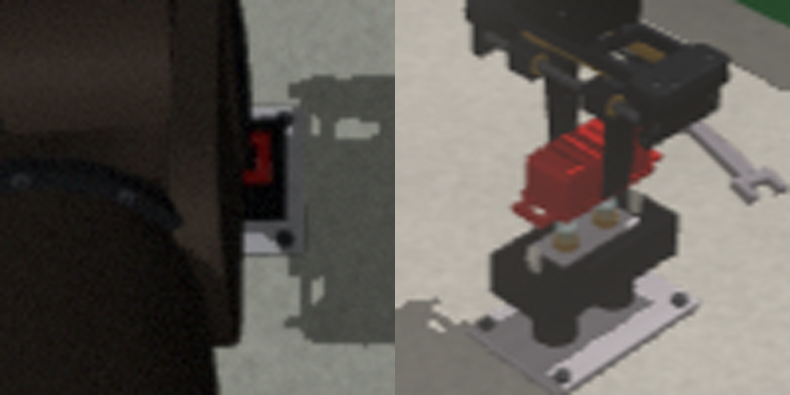

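```bash
cat > m.py <<'E'
from h import *
def lensfit(t,c,z,x0,aux=True):
    out={}
    for n,im,win in(("top",t,(205,195,226,225)),("scene",c,(255,115,320,165))):
        a,b,e,d=win;B=im.astype(int);red=((B[...,2]-B[...,1])>35);dark=(B.max(2)<85)&~red
        # ignore pixels next to dark ones too
        w=np.zeros(red.shape);w[b:d,a:e]=1;w[cv2.dilate(dark.astype(np.uint8),np.ones((3,3)))>0]=0
        if n=="top": w[:]=0;w[b:d,a:e]=1;w[:,:212]=0
        w[red&(w==0)]=0
        out[n]=(red.astype(float),w)
    f=lambda p,k:sum((np.abs(sil(q,LENS,p[0],p[1],z,p[2]/100,out[q][0].shape)-out[q][0])*out[q][1]).sum() for q in k)
    for k in(("top",),("scene",)):
        g=lambda p:f([p[0],p[1],x0[2]],k)
        r=minimize(g,x0[:2],method="Nelder-Mead",options=dict(initial_simplex=[[x0[0]-4,x0[1]-4],[x0[0]+5,x0[1]],[x0[0],x0[1]+5]],xatol=.05,fatol=.02))
        print(k,r.x.round(2),round(r.fun,1))
E
python3 - <<'E'
from m import *
t=cv2.imread("pics/t2.png");c=cv2.imread("pics/s2.png");s0=cv2.imread("pics/scene0.png")
lensfit(t,c,124.8,[533.7,112,2])
for th in(75,90,105):
    m=darkmask(s0,(250,144,306,190),th);print("lamp scene",th,m.sum(),fit({"scene":m},LAMP,[533,109,2],82))
for v in (206,208,210): print(t[v,212:230].tolist())
E
```

```text
('top',) [533.88 112.77] 30.9
('scene',) [533.33 114.68] 32.6
lamp scene 75 1084.0 (array([546.67581637, 100.92414516]), np.float64(0.09048068372940932), np.float64(190.55686274509804))
lamp scene 90 1129.0 (array([546.91834045, 100.53752984]), np.float64(0.09843413367109789), np.float64(193.31372549019608))
lamp scene 105 1194.0 (array([545.65170857,  99.57763177]), np.float64(0.051590118974884316), np.float64(204.8078431372549))
[[7, 8, 14], [11, 10, 32], [3, 1, 42], [6, 5, 66], [9, 9, 71], [6, 8, 65], [8, 7, 33], [4, 2, 5], [10, 6, 8], [15, 14, 14], [41, 42, 41], [75, 73, 73], [76, 74, 73], [77, 76, 76], [72, 71, 71], [69, 74, 73], [72, 77, 75], [71, 76, 74]]
[[10, 11, 14], [7, 4, 6], [3, 2, 19], [10, 10, 52], [5, 5, 68], [7, 8, 67], [7, 8, 32], [6, 6, 7], [7, 4, 5], [16, 17, 16], [44, 41, 41], [72, 71, 70], [75, 73, 71], [75, 72, 73], [78, 75, 76], [70, 73, 71], [67, 73, 72], [71, 76, 74]]
[[5, 4, 9], [8, 7, 8], [16, 16, 31], [20, 21, 68], [4, 7, 69], [7, 6, 64], [3, 3, 31], [8, 5, 10], [4, 5, 2], [14, 15, 14], [44, 43, 42], [74, 73, 73], [78, 76, 76], [76, 73, 74], [75, 73, 77], [73, 78, 78], [70, 75, 74], [71, 76, 73]]
```

Run:
```python
from m import *
t0=cv2.imread("pics/top0.png");t=cv2.imread("pics/t2.png");s0=cv2.imread("pics/scene0.png")
print("lens y",[(ray("top",217.93,209,z)[1]+60).round(1) for z in(124.8,128.8)],"lamp y",[(ray("top",221.9,209,z)[1]+65).round(1) for z in(47,82)])
# x: ear edges along v at u=217 ; lamp edges along v at u=220
print("ear col",t[198:222,216:218].mean(1)[:,2].astype(int).tolist() if 0 else t[198:222,216,2].tolist(),t[198:222,217,2].tolist())
print("lamp cols",[t0[192:242,u].max(1).tolist() for u in(185,219)])
print("hook rows",[t0[v,166:184].max(1).tolist() for v in(211,213)],[t0[v,208:226].max(1).tolist() for v in(211,213)])
m=darkmask(s0,(250,144,306,190),90);w=np.zeros(m.shape);w[144:180,250:306]=1
B=s0.max(2)<90;B=cv2.morphologyEx(B.astype(np.uint8),cv2.MORPH_OPEN,np.ones((2,2)))
w=np.ones(m.shape)*0;w[140:172,250:310]=1
f=lambda p:(np.abs(sil("scene",LAMP,p[0],p[1],82,.02,m.shape)-fillhull(B*(w>0)))*w).sum()
r=minimize(f,[534,109],method="Nelder-Mead",options=dict(initial_simplex=[[530,105],[539,109],[534,114]]));print("scene lamp",r.x,r.fun)
```

```text
lens y [np.float64(111.3), np.float64(111.1)] lamp y [np.float64(110.6), np.float64(109.0)]
ear col [137, 81, 26, 7, 12, 35, 66, 71, 71, 68, 68, 68, 69, 75, 71, 73, 73, 68, 33, 11, 5, 3, 4, 3] [140, 79, 28, 4, 7, 30, 59, 65, 65, 65, 67, 64, 64, 66, 67, 69, 69, 63, 31, 5, 0, 7, 5, 11]
lamp cols [[101, 100, 103, 104, 106, 104, 110, 107, 41, 11, 12, 6, 16, 51, 103, 108, 91, 88, 89, 95, 90, 84, 68, 94, 108, 113, 109, 53, 15, 8, 10, 12, 10, 8, 37, 54, 55, 67, 102, 110, 107, 104, 83, 91, 99, 99, 95, 97, 100, 101], [102, 100, 97, 97, 85, 102, 98, 60, 21, 7, 2, 8, 6, 8, 12, 11, 8, 2, 6, 15, 12, 10, 12, 10, 8, 4, 2, 11, 6, 7, 12, 9, 10, 15, 50, 59, 58, 82, 83, 93, 100, 99, 70, 97, 102, 101, 103, 101, 104, 104]]
hook rows [[95, 96, 70, 24, 13, 25, 61, 78, 51, 37, 56, 62, 36, 82, 107, 110, 100, 94], [101, 94, 69, 24, 11, 23, 58, 79, 53, 42, 39, 40, 36, 86, 114, 114, 108, 93]] [[59, 74, 92, 37, 9, 9, 31, 71, 53, 52, 34, 15, 8, 10, 31, 52, 54, 56], [57, 58, 57, 25, 9, 2, 22, 58, 49, 51, 35, 10, 10, 18, 32, 53, 54, 54]]
scene lamp [541.30529785 104.55236816] 105.57254901960785
```

Run:
```python
from m import *
R=lambda u,v,z:ray("top",u,v,z)
print("lamp y by hooks:",R(171.4,212,87)[1]-55.5,R(218.1,212,87)[1]+55.5,R(214,212,97)[1]+49.5,"by box",R(168.3,212,82)[1]-65,R(222,212,47)[1]+65)
print("lamp x near -y end (y~52): ",R(219,199.2,82)[0]-31,R(219,225.65,47)[0]+31)
print("lamp x near y~135: ",R(185,199.87,82)[0]-31)
print("lens x at -y ear (y~53)",R(217,203.07,128.8)[0]-15,R(217,215.95,124.8)[0]+15)
```

```text
lamp y by hooks: 110.84922750450102 108.40653616078865 111.72883772742736 by box 109.79017599078182 110.20366405877542
lamp x near -y end (y~52):  534.6691296011144 534.2360929697816
lamp x near y~135:  532.2582047379667
lens x at -y ear (y~53) 534.5947425793162 534.8116642381804
```

Measured in the same top image, the lens is about 1.2 mm too far in +y, and x agrees. I'll correct that and lower to just above the hook tips.

Call:
move_arm:
  commands:
    - [[0,-0.12,0],[0,0,0.4],0]
    - [[0,0,-0.8],[0,0,0],0]
    - [[0,0,-0.8],[0,0,0],0]
    - [[0,0,-0.8],[0,0,0],0]
    - [[0,0,0],[0,0,0],0]
    - [[0,0,0],[0,0,0],0]

```text
t: 6.2
eef_pos: [533.6, 111.3, 106.3]
tcp_rot: [-3.141, 0.0, 1.599]
ft_force: [-0.9, -0.2, 0.5]
opening: 0.458
grip_force: 30.0
```

Run:
```python
from h import *
t=read_camera("top");c=read_camera("scene");cv2.imwrite("pics/t3.png",t);cv2.imwrite("pics/s3.png",c)
def lab(im,win):
    x0,y0,x1,y1=win;return cv2.resize(im[y0:y1,x0:x1],(395,395),interpolation=cv2.INTER_CUBIC)
cv2.imwrite("pics/l3.png",np.hstack([lab(t,(200,190,235,225)),lab(c,(248,128,313,193))]))
B=t.astype(int)
for v in(206,209,213): print(t[v,210:226,2].tolist())
```

```text
[14, 15, 16, 9, 23, 67, 69, 69, 63, 27, 0, 8, 42, 69, 74, 73]
[17, 17, 19, 7, 19, 39, 56, 71, 67, 23, 9, 15, 39, 71, 76, 75]
[12, 15, 13, 16, 29, 66, 69, 70, 63, 25, 9, 17, 43, 72, 76, 74]
```

View pics/l3.png

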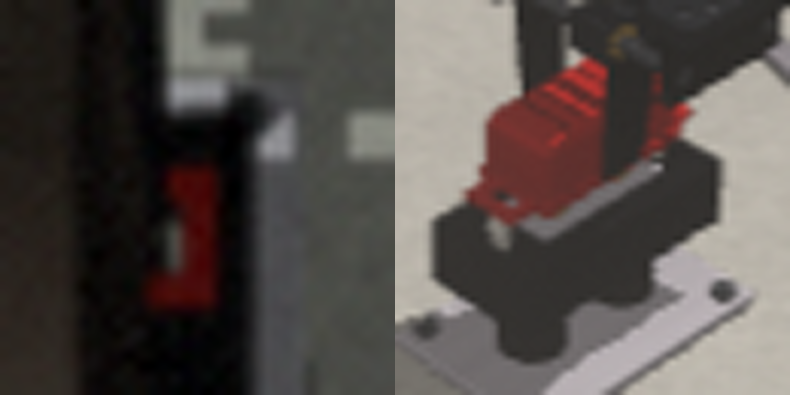

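The hook tip shows through the slot (left view, about (175,245)), and the lens is now at y≈110.4 against 110.0 for the lamp. I'll press down in small steps.

Call:
move_arm:
  commands:
    - [[0,-0.04,-0.3],[0,0,0],0]
    - [[0,0,-0.3],[0,0,0],0]
    - [[0,0,-0.3],[0,0,0],0]
    - [[0,0,-0.2],[0,0,0],0]
    - [[0,0,0],[0,0,0],0]

```text
t: 6.8
eef_pos: [533.7, 110.9, 95.5]
tcp_rot: [-3.142, 0.0, 1.599]
ft_force: [0.1, 0.1, -0.4]
opening: 0.464
grip_force: 30.0
```

Call:
move_arm:
  commands:
    - [[0,0,-0.2],[0,0,0],0]
    - [[0,0,-0.2],[0,0,0],0]
    - [[0,0,0],[0,0,0],0]

```text
t: 7.1
eef_pos: [534.0, 110.9, 91.7]
tcp_rot: [3.141, 0.0, 1.599]
ft_force: [0.1, -0.9, 3.5]
opening: 0.463
grip_force: 30.0
```

Call:
move_arm:
  commands:
    - [[0,0,-0.2],[0,0,0],0]
    - [[0,0,-0.1],[0,0,0],0]
    - [[0,0,0],[0,0,0],0]

```text
t: 7.4
eef_pos: [534.1, 110.9, 89.0]
tcp_rot: [3.14, -0.0, 1.599]
ft_force: [-0.1, -1.0, 7.2]
opening: 0.466
grip_force: 30.0
```

Call:
move_arm:
  commands:
    - [[0,0,-0.2],[0,0,0],0]
    - [[0,0,-0.1],[0,0,0],0]
    - [[0,0,0],[0,0,0],0]

```text
t: 7.7
eef_pos: [534.2, 110.9, 86.3]
tcp_rot: [3.14, -0.0, 1.599]
ft_force: [-0.1, -0.3, 9.5]
opening: 0.46
grip_force: 30.0
```

Call:
move_arm:
  commands:
    - [[0,0,-0.1],[0,0,0],0]
    - [[0,0,-0.1],[0,0,0],0]
    - [[0,0,0],[0,0,0],0]

```text
t: 8.0
eef_pos: [533.8, 110.9, 83.9]
tcp_rot: [3.141, -0.0, 1.599]
ft_force: [-0.6, 0.2, -0.4]
opening: 0.462
grip_force: 30.0
```

Call:
move_arm:
  commands:
    - [[0,0,-0.1],[0,0,0],0]
    - [[0,0,-0.1],[0,0,0],0]
    - [[0,0,0],[0,0,0],0]

```text
t: 8.3
eef_pos: [533.9, 110.9, 81.9]
tcp_rot: [3.141, -0.0, 1.599]
ft_force: [-0.2, -0.6, 7.3]
opening: 0.46
grip_force: 30.0
```

Call:
move_arm:
  commands:
    - [[0,0,-0.1],[0,0,0],0]
    - [[0,0,0],[0,0,0],0]

```text
t: 8.5
eef_pos: [533.8, 110.9, 81.0]
tcp_rot: [3.141, -0.0, 1.599]
ft_force: [-0.6, -0.4, 9.2]
opening: 0.463
grip_force: 30.0
```

The push dropped to about 0 and then rose again along the mount's stiffness, which is a click. I'll press a bit further to make sure both hooks are over.

Call:
move_arm:
  commands:
    - [[0,0,-0.1],[0,0,0],0]
    - [[0,0,-0.1],[0,0,0],0]
    - [[0,0,0],[0,0,0],0]

```text
t: 8.8
eef_pos: [533.9, 110.9, 79.2]
tcp_rot: [3.141, -0.0, 1.598]
ft_force: [-1.0, -0.3, 11.3]
opening: 0.465
grip_force: 30.0
```

Call:
move_arm:
  commands:
    - [[0,0,-0.1],[0,0,0],0]
    - [[0,0,-0.1],[0,0,0],0]
    - [[0,0,0],[0,0,0],0]

```text
t: 9.1
eef_pos: [533.9, 110.9, 77.4]
tcp_rot: [3.141, -0.0, 1.599]
ft_force: [-1.8, -0.4, 14.9]
opening: 0.462
grip_force: 30.0
```

Call:
move_arm:
  commands:
    - [[0,0,-0.1],[0,0,0],0]
    - [[0,0,0],[0,0,0],0]

```text
t: 9.3
eef_pos: [533.9, 110.9, 76.5]
tcp_rot: [3.141, -0.0, 1.599]
ft_force: [-3.2, -0.5, 17.0]
opening: 0.462
grip_force: 30.0
```

Force and depth match a lens sitting on the flat top (about 11.2 mm of sink, about 17 N). I'll ease back up to zero force and then view it.

Call:
move_arm:
  commands:
    - [[0,0,0.3],[0,0,0],0]
    - [[0,0,0.3],[0,0,0],0]
    - [[0,0,0.3],[0,0,0],0]
    - [[0,0,0.2],[0,0,0],0]
    - [[0,0,0],[0,0,0],0]

```text
t: 9.8
eef_pos: [533.5, 110.9, 86.6]
tcp_rot: [-3.141, -0.0, 1.599]
ft_force: [-0.7, 0.1, 0.4]
opening: 0.463
grip_force: 30.0
```

Call:
move_arm:
  commands:
    - [[0,0,0.1],[0,0,0],0]
    - [[0,0,0.1],[0,0,0],0]
    - [[0,0,0],[0,0,0],0]

```text
t: 10.1
eef_pos: [533.6, 110.9, 88.6]
tcp_rot: [-3.141, 0.0, 1.599]
ft_force: [0.6, 0.2, -0.7]
opening: 0.462
grip_force: 30.0
```

Call:
move_arm:
  commands:
    - [[0,0,0.1],[0,0,0],0]
    - [[0,0,0.05],[0,0,0],0]
    - [[0,0,0],[0,0,0],0]

```text
t: 10.4
eef_pos: [533.5, 110.9, 90.1]
tcp_rot: [-3.141, 0.0, 1.599]
ft_force: [-0.9, 1.3, -2.6]
opening: 0.463
grip_force: 30.0
```

The hooks hold against a gentle tug. Now release.

Call:
move_arm:
  commands:
    - [[0,0,-0.2],[0,0,0],0]
    - [[0,0,0],[0,0,0],0]
    - [[0,0,0],[0,0,0],0.6]
    - [[0,0,0],[0,0,0],0.8]
    - [[0,0,0],[0,0,0],0.9]
    - [[0,0,0],[0,0,0],0.9]
    - [[0,0,0],[0,0,0],0.9]

```text
t: 11.1
eef_pos: [533.7, 110.9, 88.2]
tcp_rot: [3.141, 0.0, 1.599]
ft_force: [-0.5, 0.3, 0.7]
opening: 0.828
grip_force: 0.0
```

Call:
move_arm:
  commands:
    - [[0,0,1],[0,0,0],0.9]
    - [[0,0,2],[0,0,0],0.9]
    - [[0,0,3],[0,0,0],0.9]
    - [[0,0,4],[0,0,0],0.9]
    - [[0,-3,3],[0,0,0],0.9]
    - [[0,-5,1],[0,0,0],0.9]
    - [[0,-5,0],[0,0,0],0.9]
    - [[0,-5,0],[0,0,0],0.9]
    - [[0,-4,0],[0,0,0],0.9]
    - [[0,0,0],[0,0,0],0.9]

```text
t: 12.1
eef_pos: [533.6, -112.2, 228.7]
tcp_rot: [3.141, 0.001, 1.594]
ft_force: [-0.2, 0.0, -0.5]
opening: 0.897
grip_force: 0.0
```

Run:
```python
from h import *
s=state();print(s["eef_pos"],s["ft_force"])
t=read_camera("top");c=read_camera("scene");cv2.imwrite("pics/t4.png",t)
def lab(im,win):
    x0,y0,x1,y1=win;return cv2.resize(im[y0:y1,x0:x1],(395,395),interpolation=cv2.INTER_CUBIC)
cv2.imwrite("pics/l4.png",np.hstack([lab(t,(160,175,235,250)),lab(c,(245,128,315,198))]))
```

```text
[ 533.55655638 -112.18902691  228.68719262] [-0.16831936  0.023222   -0.4803674 ]
```

View pics/l4.png

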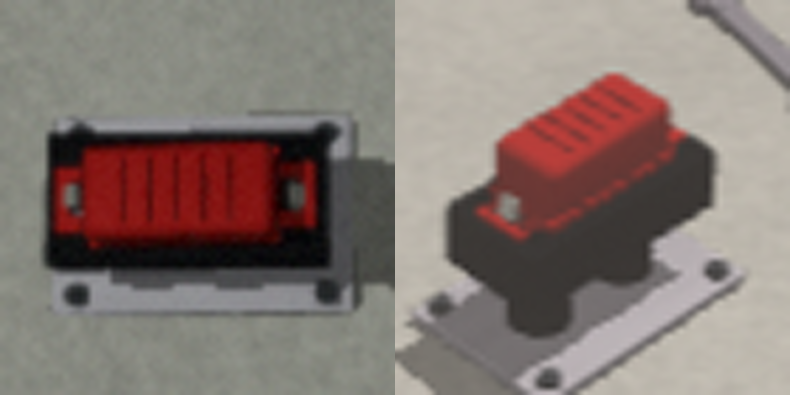

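The lens sits flat on the lamp, with both white hooks up through its slots (left view, about (72,197) and (295,193)). Handing in.

```bash
python3 -c "
from cell import env
print(env.job_done())"
```

```text
the job is handed in; nothing more can be done
None
```

The red lens is on the lamp and fully seated, with both hooks through its slots; it held against a light tug of about 2 N, the highest push I read was 17 N, and I released it and handed the job in at about 12 s.

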